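# Seal a gift box under the spring press and hold it

### The job

Slide the cream gift box along the table, without lifting it, until its round red seal is centred under the pad of the green seal press, and let go of the box. Then press the black knob of the press straight down about 18 mm, so that the top of the collar meets the green band on the stem and the pad bears on the seal, and keep it held there for the glue: the job finishes while you are still holding the knob down at that travel. Leave the snow globe, the little house and the bell where they are.

Things in the scene. Friction and masses are not known exactly. Their poses are not given: they have to be found in the camera images.
- gift_box: loose closed slim cream carton, dark blue band round its middle, 170 (own x) x 50 (own y) x 28 mm, about 0.2 kg; origin at the centre of its underside, on the table (z = 0). The seal is near its +x end, which points roughly away from the robot. Grasp it across its 50 mm width near the -x end (e.g. own x = -57 mm), so the hand stays clear of the press
- seal (a point): centre of the round red seal, 28 mm diameter, on the top of the box: 57 mm from the box's origin along its +x, 28 mm up
- seal_press: green seal press, fixed to the table; origin on the table below the pad's axis, own x points away from the robot to its column (front face 58 mm behind the axis, 40 mm wide; foot from 45 mm behind, 96 mm wide, 12 mm high). Head round the axis: radius 21 mm, 75 to 117 mm high; steel collar's top at 125 mm. Ram sleeve, radius 10 mm, hangs down to 52 mm
- pad: black rubber pad of the press, 14 mm diameter; origin at the centre of its underside, 38 mm above the table at rest, so 10 mm above the top of the box. It goes down with the plunger and is backed by its own spring (1.5 N + 0.5 N per mm), so it stays on the box while the knob goes on down
- knob_top (a point): centre of the flat top of the black knob (40 mm diameter) on the plunger; 167 mm above the table at rest. The stem below the knob has a 6 mm green band
- plunger (a joint): downward travel of the knob and plunger (m): 0 at rest (up), 0.026 at its stop. The pad meets a box at 0.010; the collar's top is level with the green band from 0.015 to 0.021. A spring pushes it back up: about 3 N at first and 0.15 N more per mm, together with the pad about 11 N at 0.018
- snow_globe: loose snow globe with a dark blue base, 64 mm diameter, 65 mm high; origin at the centre of its underside; leave it alone
- little_house: loose light blue glazed ceramic house with a red-brown roof, 32 x 39 x 68 mm; origin at the centre of its underside; leave it alone
- bell: loose counter bell, silver dome on a black base, 82 mm diameter, 63 mm high; origin at the centre of its underside; leave it alone

How it is judged (in metres and radians):
On the way:
1. the box lies flat with its seal centred under the pad (within 7 mm), released, the knob still up (horizontal distance between seal and pad below 0.007 m and angle between gift_box's own z axis and vertical below 0.05 rad and height (world z) of gift_box below 0.004 m and linear speed of gift_box below 0.01 m/s and contact force between each of the arm, the fingers and gift_box below 0.3 N and value of joint plunger below 0.003 m), for 0.2 s.
At the end, for the whole second after the job is handed in: The robot still holds the knob down, with a travel between 15 and 21 mm; the pad bears on the seal with more than 2 N, its centre within 7 mm of the seal's; the box lies flat on the table and the robot does not touch it (value of joint plunger between 0.015 and 0.021 m and contact force between pad and gift_box above 2 N and contact force between any of the fingers, the arm and seal_press above 3 N and horizontal distance between seal and pad below 0.007 m and height (world z) of gift_box below 0.004 m and angle between gift_box's own z axis and vertical below 0.05 rad and contact force between each of the arm, the fingers and gift_box below 0.3 N); the arm keeps its last pose, push and grip.
It fails at once if the box is lifted off the table (15 mm or more) (height (world z) of gift_box above 0.015 m).
It fails at once if the snow globe is moved (30 mm) or tipped (distance of snow_globe from where it was at the start of the episode above 0.03 m or angle between snow_globe's own z axis and vertical above 0.4 rad).
It fails at once if the little house is moved (30 mm) or tipped (distance of little_house from where it was at the start of the episode above 0.03 m or angle between little_house's own z axis and vertical above 0.4 rad).
It fails at once if the bell is moved (30 mm) or tipped (distance of bell from where it was at the start of the episode above 0.03 m or angle between bell's own z axis and vertical above 0.4 rad).
It also fails if it takes over 56 s, if anything falls off the work surface, if the arm or the gripper's body presses on something with over 40 N, if the wrist force passes 120 N, or if a joint passes its speed limit or range.

### The arm

A 6-joint arm with a two-finger parallel gripper is mounted at the origin on a cart in front of the work surface, level with it; the furniture and walls round the work are solid. World frame = base frame: x ahead of the robot, y to its left, z up, the work surface at z = 0. Lengths are in m, angles in degrees, forces in N, time in s.
With the tool pointing down it reaches from about 0.35 to 0.875 m from the base axis. Payload 4.2 kg.
Tool frame: the origin (TCP) lies on the front face of the gripper's body, between the roots of the fingers; the fingertips stand finger_overhang ahead of it and the grasp point (between the pads) lies 51 mm ahead of it (finger_overhang is the distance from the TCP to the fingertips, in m); z points along the fingers, y is the line along which they close (so a half turn about z gives the same grasp; the last joint's range is limited). The gripper opens to 87 mm and grips with 3 to 60 N. Pads are 19 mm wide; open, the fingers measure 117 mm over their backs; the gripper's body (75 mm by 190 mm) begins 51 mm behind the grasp point.
Start: joints at [-51.475, 22.042, 0.453, 0, -68.411, -14.817], TCP at [0.251, -0.572, 0.292] pointing down, gripper open.
Joint ranges: [-179.83, 179.83], [-69.29, 118.12], [-61.27, 80.66], [-181.25, 117.63], [-171.15, -9.14], [-177.46, 177.46]. Speed limits (degrees/s): [159.86, 159.86, 180, 180, 180, 180].

### API

Orientations are given as a 3x3 rotation matrix whose columns are the frame's x, y, z axes.
In Python, from station import sense, capture, camera_model, finish_job, finger_overhang gives the robot as it stands. The module is installed in compiled form; this text tells all that it offers.
- The arm moves only by the tool jog_arm, never from a script. Its argument "rows" is a list that holds one entry, the list of rows, each a list of 4 numbers: the shift along the tool's x, y, z in m, then the turn about the tool's z in rad. A call has 1 to 20 rows; each row shifts and turns the commanded pose from where the row before left it, along the tool's axes as they then stand; what a row does not reach is not made up. A row lasts 1/8 s, in which the tool goes at most 62.5 mm and 10.7 degrees, less where a joint would pass 70% of its speed; a pose out of reach is approached as far as the arm can. A call is refused whole if a number of a shift passes 0.0625 or a number of a turn 0.188, either way. A call with a gripper value outside its range is refused whole. "claw" is the opening, from 0 (shut) to 1 (fully open), set as the call begins (left out, the last holds). The fingers move at their own pace and stop on an object; the grip force is fixed at half the most. Time passes only in rows, so rows that do not move let the fingers close. It gives the time, the measured TCP pose, the force, the opening and the grip force at its end, in the units of the state.
- sense(): the state, without advancing time (a new reading comes with each control period).
- capture(name): name is "scene" or "top" or "wrist"; returns the picture (480x640x3 uint8, red, green, blue); there is no depth.
- camera_model(name): a dict with "fovy" (degrees; the focal length in pixels is half the picture's height over the tangent of half this angle, whatever the lens; pixels are square), "cx", "cy" (the principal point, pixels), "eye" and "rotation" of the camera in the world. Camera axes: x right, y down, z forward; pixel columns grow to the right and rows downward; lengths in m; the calibration is good to about 2 mm. A picture is of the moment at which its call begins: read the wrist's pose just before it. camera_model takes no time and is no camera call; for the wrist camera it gives the pose at the moment of the call.
- finish_job(): hands the job in; it is judged then, once.
The state is a dict: "time_s": time; "joints": joint angles; "joint_velocities": joint speeds; "effort": joint torques, N m; "tcp_pos": TCP position; "ee_rot": TCP orientation; "wrist_force": force on the tool from outside, world axes, zero at the start; "moment": the same for the moment, N m; "gripper_width": opening from 0.0 (shut) to 1.0 (fully open); "gripper_force": force on a finger pad.
Only numpy, scipy, OpenCV 4.12 (cv2) and the standard library are available. Lean on these libraries where they do the work, as an engineer would, in place of code of your own. Each camera call takes 0.05 s, during which the arm holds its last target. There are 200 camera calls.

## Working session

There is one attempt and no reset: what is moved stays moved. The work goes in short steps, Python scripts to look and compute and a tool call to move; the robot and the scene stay as the last step left them, time stands still between calls to the robot, and variables do not carry over. Pictures are saved under pics/ and viewed, at most 10 in all, crops included, and the job is handed in when it is done.

Besides the shell and the picture viewer there is one more tool, called after "Request:" as a command line: name --argument value ..., lists and objects as JSON in quotes. jog_arm: Moves the arm, as the interface text tells. Its arguments: {"type":"object","properties":{"rows":{"type":"array"},"claw":{"type":"number"}},"required":["rows"]}

```bash
mkdir -p pics; python3 - <<'E'
from station import *
import cv2
print(sense()['ee_rot'],finger_overhang)
for n in("top","scene"):
    print(n,camera_model(n)); cv2.imwrite(f"pics/{n}0.png",capture(n)[:,:,::-1])
E
```

```text
[[-9.15680722e-01 -4.01905279e-01 -9.80998118e-04]
 [-4.01906460e-01  9.15678647e-01  1.95272517e-03]
 [ 1.13468475e-04  2.18234227e-03 -9.99997612e-01]] 0.0697
top {'fovy': 44.45747906155855, 'cx': 322.5295110038603, 'cy': 244.51776880655711, 'eye': array([0.46205031, 0.03390906, 1.16900622]), 'rotation': array([[ 0.01861959, -0.9954011 ,  0.0939679 ],
       [-0.99951106, -0.02089249, -0.02326239],
       [ 0.02511863, -0.09348882, -0.99530342]])}
scene {'fovy': 48.46481054382224, 'cx': 314.27808150562595, 'cy': 236.64168141595258, 'eye': array([0.081438  , 0.51665583, 0.98130769]), 'rotation': array([[-0.72663661, -0.52170941,  0.44701065],
       [-0.68678186,  0.56880074, -0.45254435],
       [-0.01816334, -0.6358341 , -0.77161201]])}
```

View pics/top0.png

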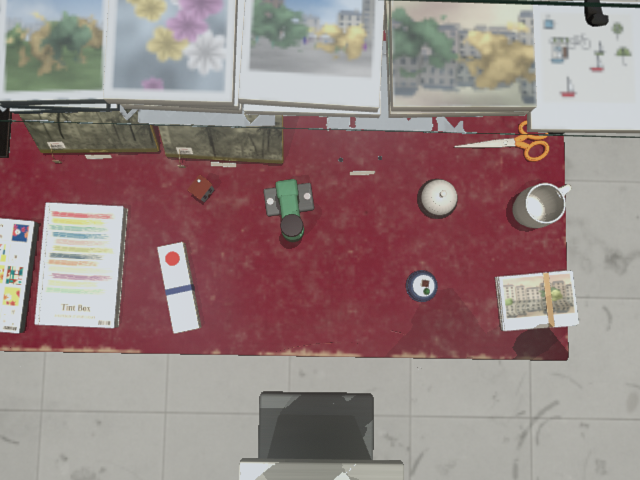

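View pics/scene0.png

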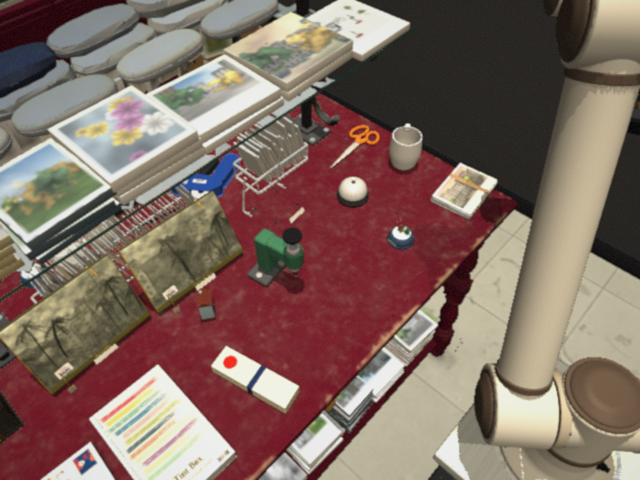

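The top picture shows the box with its seal at about (172,258), the knob at (291,225), the house at (201,189), the bell at (438,197) and the globe at (421,286). I'll turn these pixels into positions.

```bash
cat > h.py <<'E'
import numpy as np, cv2
from station import *
def ray(m,uv):
    f=240/np.tan(np.radians(m['fovy']/2)); uv=np.atleast_2d(uv)
    d=np.c_[(uv[:,0]-m['cx'])/f,(uv[:,1]-m['cy'])/f,np.ones(len(uv))]
    return d@np.array(m['rotation']).T
def at(m,uv,z):
    d=ray(m,uv); e=np.array(m['eye']); return (e+d*((z-e[2])/d[:,2:]))[:,:2]
def proj(m,p):
    f=240/np.tan(np.radians(m['fovy']/2)); q=(np.atleast_2d(p)-m['eye'])@np.array(m['rotation'])
    return q[:,:2]/q[:,2:]*f+[m['cx'],m['cy']]
def blobs(mask,n=3,amin=30):
    k,l,s,c=cv2.connectedComponentsWithStats(mask.astype(np.uint8))
    i=[j for j in range(1,k) if s[j,4]>=amin]; i.sort(key=lambda j:-s[j,4])
    return [(s[j],c[j],(l==j)) for j in i[:n]]
E
python3 - <<'E'
from h import *
for n,R,K in(("top",(150,235,210,340),(275,210,310,245)),("scene",(205,340,305,415),(280,225,305,248))):
    m=camera_model(n); im=cv2.imread(f"pics/{n}0.png").astype(int); b,g,r=im[...,0],im[...,1],im[...,2]
    def win(mask,w):
        o=np.zeros_like(mask); o[w[1]:w[3],w[0]:w[2]]=mask[w[1]:w[3],w[0]:w[2]]; return o
    s=blobs(win((r>170)&(g<90),R),1)[0]; print(n,'seal',s[1],at(m,s[1],.028))
    w=blobs(win((g>110)|((b>g+25)),R),1)[0]; rr=cv2.minAreaRect(np.argwhere(w[2])[:,::-1].astype(np.float32))
    print('box',rr,at(m,cv2.boxPoints(rr),.028).round(4).tolist(), at(m,rr[0],.028))
    k=blobs(win((r<75)&(g<75)&(b<75),K),1)[0]; print('knob',k[0],k[1],at(m,k[1],.167))
m=camera_model("top")
for nm,p,z in(('house',(201,187),.06),('bell',(438,197),.04),('globe',(421,286),.03),('footL',[(265,191),(268,216)],.012),('footR',[(311,184),(313,208)],.012)): print(nm,at(m,p,z))
im=cv2.imread("pics/top0.png")[170:260,250:335]; a=cv2.resize(im,None,fx=4.5,fy=4.5,interpolation=2)
im=cv2.imread("pics/scene0.png")[220:300,235:320]; b=cv2.resize(im,(a.shape[1],a.shape[0]),interpolation=2)
cv2.imwrite("pics/crop1.png",np.hstack([a,b]))
E
```

```text
top seal [171.88983051 258.11016949] [[0.53723696 0.29832042]]
box ((177.88461303710938, 287.423095703125), (88.64448547363281, 27.848487854003906), 78.69007110595703) [[0.5588, 0.3307], [0.5705, 0.2786], [0.4039, 0.2386], [0.3926, 0.2902]] [[0.48089989 0.2844382 ]]
knob [281 225  23  17  87] [292.85057471 235.96551724] [[0.57030733 0.06165235]]
scene seal [229.51851852 361.74074074] [[0.53853264 0.29863063]]
box ((254.26153564453125, 377.2923278808594), (88.31273651123047, 30.512544631958008), 29.744882583618164) [[0.5576, 0.3361], [0.5798, 0.2789], [0.403, 0.2404], [0.3876, 0.2956]] [[0.47930716 0.28759968]]
knob [283 228  19  17 264] [291.85984848 235.71212121] [[0.58761171 0.06740666]]
house [[0.67192398 0.24156676]]
bell [[ 0.66672725 -0.2166385 ]]
globe [[ 0.49262098 -0.18566669]]
footL [[0.67591623 0.12344822]
 [0.62582883 0.11611604]]
footR [[0.69221617 0.03216531]
 [0.64387466 0.0271953 ]]
```

View pics/crop1.png

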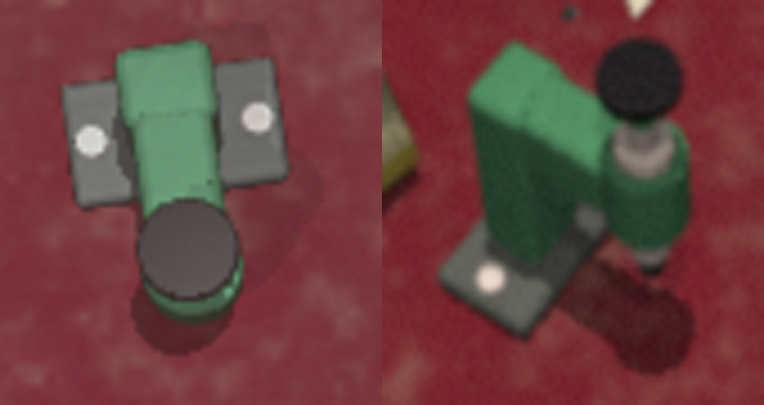

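```bash
python3 - <<'E'
from h import *
t,s=camera_model("top"),camera_model("scene")
c=lambda x,y:((x+.5)/4.5-.5+250,(y+.5)/4.5-.5+170)
k1=at(t,c(189,249),.167)[0]; k2=at(s,(291.8,235.6),.167)[0]; print('knob',k1,k2)
F=at(t,[c(63,86),c(79,207),c(288,178),c(272,58)],.012); print(F)
ax=(F[0]+F[3]-F[1]-F[2]);lat=F[1]-F[2]+F[0]-F[3]; print(np.degrees([np.arctan2(ax[1],ax[0]),np.arctan2(-lat[0],lat[1])]),np.linalg.norm(F[1]-F[2]))
a=np.arctan2(-lat[0],lat[1]); u=np.array([np.cos(a),np.sin(a)]); print('front mid',(F[1]+F[2])/2,(F[1]+F[2])/2-.045*u)
# knob via both rays
e1,e2=t['eye'],s['eye'];d1,d2=ray(t,c(189,249))[0],ray(s,(291.8,235.6))[0]
x=np.linalg.lstsq(np.c_[d1,-d2],e2-e1,rcond=None)[0]; print(e1+d1*x[0],e2+d2*x[1])
E
```

```text
knob [0.58929349 0.0642229 ] [0.58790335 0.06728244]
[[0.68044722 0.12633608]
 [0.62657035 0.1177868 ]
 [0.64155705 0.02593238]
 [0.6952109  0.03411387]]
[8.84377688 9.18072955] 0.0930689783094757
front mid [0.6340637  0.07185959] [0.58964015 0.06467988]
[0.58984502 0.06435429 0.16265686] [0.59053871 0.06494415 0.1627628 ]
```

```bash
cat >> h.py <<'E'
def go(p0,yaw0,pts,yaw1):
    """tool-frame total shifts for waypoints after turning to yaw1 (deg, of tool x)"""
    print('turn',round(np.radians(yaw0-yaw1),4)); a=np.radians(yaw1); R=np.array([[np.cos(a),np.sin(a),0],[np.sin(a),-np.cos(a),0],[0,0,-1]])
    p=np.array(p0)
    for q in pts:
        d=R.T@(np.array(q)-p); print(q,d.round(4),'rows@.05',np.linalg.norm(d)/.05); p=np.array(q)
def now():
    s=sense(); x=np.array(s['ee_rot'])[:,0]; return np.array(s['tcp_pos']),np.degrees(np.arctan2(x[1],x[0]))
E
python3 -c "
from h import *
p,y=now(); print(p,y); go(p,y,[(.46,-.2,.292),(.427,.2715,.25)],-166.3)"
```

```text
[ 0.25115893 -0.57187989  0.29127502] -156.3015568022081
turn 0.1745
(0.46, -0.2, 0.292) [-0.291   0.3118 -0.0007] rows@.05 8.530176220170187
(0.427, 0.2715, 0.25) [-0.0796  0.4659  0.042 ] rows@.05 9.490316116968918
```

Request:
jog_arm --rows '[[[0,0,0,0.1745],[-0.0323,0.0346,0,0],[-0.0323,0.0346,0,0],[-0.0323,0.0346,0,0],[-0.0323,0.0346,0,0],[-0.0323,0.0346,0,0],[-0.0323,0.0346,0,0],[-0.0323,0.0346,0,0],[-0.0323,0.0346,0,0],[-0.0323,0.0346,0,0],[-0.008,0.0466,0.0042,0],[-0.008,0.0466,0.0042,0],[-0.008,0.0466,0.0042,0],[-0.008,0.0466,0.0042,0],[-0.008,0.0466,0.0042,0],[-0.008,0.0466,0.0042,0],[-0.008,0.0466,0.0042,0],[-0.008,0.0466,0.0042,0],[-0.008,0.0466,0.0042,0],[-0.008,0.0466,0.0042,0]]]' --claw 1

```text
time_s: 2.6
tcp_pos: [0.4267, 0.2723, 0.2499]
ee_rot: [[-0.971, -0.237, -0.0], [-0.237, 0.971, -0.0], [0.0, -0.0, -1.0]]
wrist_force: [-0.4, -0.3, 0.1]
gripper_width: 0.995
gripper_force: 0.0
```

```bash
python3 - <<'E'
from h import *
print(now(),sense()['time_s'])
m=camera_model("wrist"); print(m); im=capture("wrist"); cv2.imwrite("pics/w1.png",im[:,:,::-1])
np.save("w1.npy",m,allow_pickle=True)
E
```

```text
(array([0.4266751 , 0.27233744, 0.24990682]), np.float64(-166.27343370147855)) 2.6
{'fovy': 62.540704221302335, 'cx': 319.81681989557484, 'cy': 236.1866702127264, 'eye': array([0.34254163, 0.25382636, 0.34159551]), 'rotation': array([[-2.37663565e-01,  9.24983610e-01,  2.96515346e-01],
       [ 9.71347525e-01,  2.26281023e-01,  7.26696891e-02],
       [ 1.22475507e-04,  3.05290385e-01, -9.52259296e-01]])}
```

View pics/w1.png

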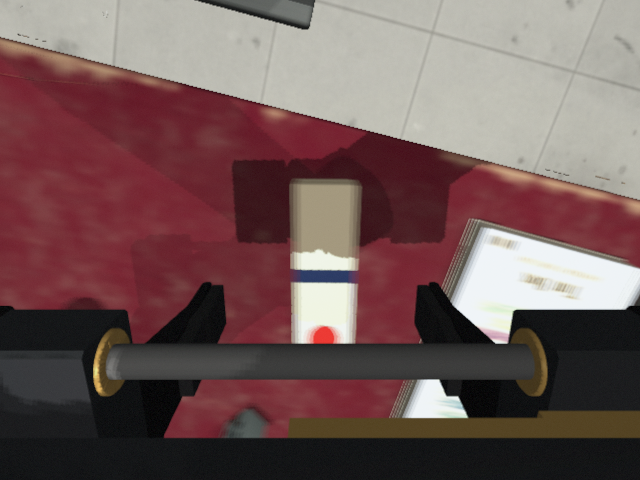

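The wrist picture shows the box aligned with the tool: its near corners are at (291,181) and (361,181), the band is at row 275, and the seal is at (324,336) near the finger bar.

```bash
python3 - <<'E'
from h import *
m=np.load("w1.npy",allow_pickle=True).item()
P=at(m,[(290.5,181),(361.5,181),(290.5,275),(357.5,275),(324,275)],.028); print(P)
c=(P[2]+P[3])/2; e=(P[0]+P[1])/2; d=c-e; a=np.degrees(np.arctan2(d[1],d[0])); print(c,e,np.linalg.norm(d),a)
E
python3 - <<'E'
from h import *
p,y=now()
a=np.radians(13.8);seal=np.array([.538,.2985]);g=seal-.114*np.array([np.cos(a),np.sin(a)]);print('grasp from seal',g)
go(p,y,[(*g,.076)],y)
E
```

```text
[[0.40084669 0.24405892]
 [0.38738897 0.29906665]
 [0.48024733 0.26159083]
 [0.46654967 0.31758699]
 [0.47339858 0.2895886 ]]
[0.4733985  0.28958891] [0.39411783 0.27156279] 0.08130415705872722 12.809619548234831
grasp from seal [0.42729069 0.27130719]
turn 0.0
(np.float64(0.4272906920903015), np.float64(0.27130718583604174), 0.076) [ 0.0013 -0.0053  0.1733] rows@.05 3.4682536036264935
```

Request:
jog_arm --rows '[[[0,-0.002,0.045,0],[0,0,0.045,0],[0,0,0.045,0],[0,0,0.025,0],[0,0,0.014,0],[0,0,0,0]]]' --claw 1

```text
time_s: 3.4
tcp_pos: [0.4275, 0.2687, 0.0756]
ee_rot: [[-0.971, -0.237, -0.001], [-0.237, 0.971, -0.001], [0.001, -0.001, -1.0]]
wrist_force: [-0.8, -0.1, 0.0]
gripper_width: 0.999
gripper_force: 0.0
```

Request:
jog_arm --rows '[[[0,0,0,0],[0,0,0,0],[0,0,0,0],[0,0,0,0],[0,0,0,0],[0,0,0,0],[0,0,0,0],[0,0,0,0]]]' --claw 0

```text
time_s: 4.4
tcp_pos: [0.4278, 0.2693, 0.0766]
ee_rot: [[-0.971, -0.237, 0.001], [-0.237, 0.971, 0.001], [-0.001, 0.001, -1.0]]
wrist_force: [-2.5, 2.3, 6.1]
gripper_width: 0.574
gripper_force: 30.0
```

```bash
python3 - <<'E'
from h import *
print(now(),sense()['time_s'])
for n in("top","scene"):
    m=camera_model(n); im=capture(n)[:,:,::-1].astype(int); cv2.imwrite(f"pics/{n}1.png",im); b,g,r=im[...,0],im[...,1],im[...,2]
    w=np.zeros(r.shape,bool); w[200:420,100:320]=1
    for s in blobs((r>150)&(g<90)&w,2): print(n,s[0],s[1],at(m,s[1],.028))
E
```

```text
(array([0.42782374, 0.26929472, 0.07659883]), np.float64(-166.2749460605925)) 4.4
top [166 252  13  13 123] [172.23577236 257.73170732] [[0.53798419 0.29768624]]
scene [224 356  12  12 109] [229.6146789  361.27522936] [[0.53914474 0.29785473]][ WARN:0@0.694] global loadsave.cpp:1063 imwrite_ Unsupported depth image for selected encoder is fallbacked to CV_8U.
```

Request:
jog_arm --rows '[[[0,-0.005,0,0],[0.0004,-0.01,0,0],[0.0005,-0.019,0,0],[0.0005,-0.019,0,0],[0.0005,-0.019,0,0],[0.0005,-0.019,0,0],[0.0005,-0.019,0,0],[0.0005,-0.019,0,0],[0.0005,-0.019,0,0],[0.0005,-0.019,0,0],[0.0005,-0.019,0,0],[0.0005,-0.019,0,0],[0.0005,-0.019,0,0],[0.0003,-0.0088,0,0],[0,-0.0044,0,0],[0,0,0,0],[0,0,0,0]]]' --claw 0

```text
time_s: 6.62
tcp_pos: [0.4777, 0.0354, 0.0766]
ee_rot: [[-0.972, -0.236, 0.0], [-0.236, 0.972, -0.001], [0.0, -0.001, -1.0]]
wrist_force: [0.8, 0.1, 6.2]
gripper_width: 0.573
gripper_force: 30.0
```

```bash
python3 - <<'E'
from h import *
print(now(),sense()['time_s'])
for n in("top","scene"):
    m=camera_model(n); im=capture(n)[:,:,::-1].copy(); cv2.imwrite(f"pics/{n}2.png",im)
    im=im.astype(int); b,g,r=im[...,0],im[...,1],im[...,2]
    w=np.zeros(r.shape,bool); w[200:330,230:350]=1
    for s in blobs((r>140)&(g<75)&(b<75)&w,2,5): print(n,s[0],s[1],at(m,s[1],.028))
a=cv2.imread("pics/top2.png")[190:290,240:340];b=cv2.imread("pics/scene2.png")[215:315,240:340]
cv2.imwrite("pics/crop2.png",np.hstack([cv2.resize(x,(400,400),interpolation=2) for x in(a,b)]))
E
```

```text
(array([0.47767584, 0.03542053, 0.07660056]), np.float64(-166.3501397557694)) 6.625
```

View pics/crop2.png

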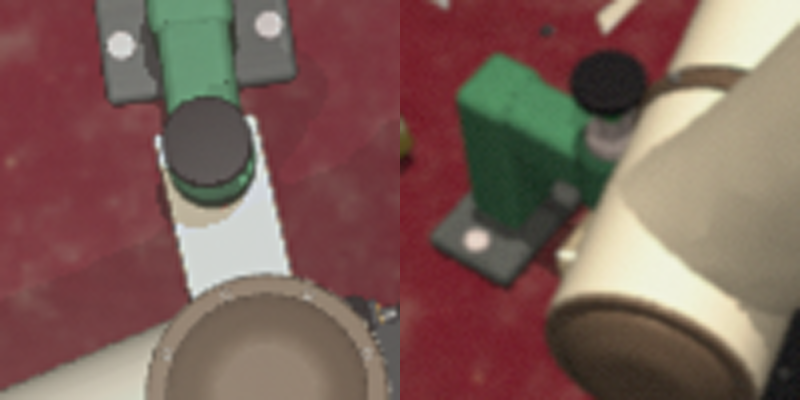

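The box is under the head: in the top crop its far corners are near (157,138) and (256,117), and its sides run down to (192,297) and (291,275). I'll work out the seal from these and compare it with the axis.

```bash
python3 - <<'E'
from h import *
m=camera_model("top"); c=lambda x,y:((x+.5)/4-.5+240,(y+.5)/4-.5+190)
P=at(m,[c(157,138),c(192,297),c(256,117),c(291,275)],.028); print(P)
for i,j in((0,1),(2,3)): d=P[i]-P[j]; print(np.degrees(np.arctan2(d[1],d[0])))
print(np.linalg.norm(P[0]-P[2])); a=np.radians(13.6); f=(P[0]+P[2])/2; print('far end',f,'seal',f-.028*np.array([np.cos(a),np.sin(a)]))
# same far-end method at start
P=at(camera_model("top"),[(158,246),(186,241)],.028); f=P.mean(0); print('start far end',f,'seal pred',f-.028*np.array([np.cos(a),np.sin(a)]))
E
```

```text
[[0.60801541 0.09333166]
 [0.53057708 0.07436965]
 [0.61943177 0.04520974]
 [0.54226601 0.02650869]]
13.759053167670032
13.622922902764273
0.049457589043472375
far end [0.61372359 0.0692707 ] seal [0.58650868 0.06268672]
start far end [0.56563275 0.29928755] seal pred [0.53841784 0.29270357]
```

Request:
jog_arm --rows '[[[-0.0013,0.0012,0,0],[0,0,0,0],[0,0,0,0]]]' --claw 0

```text
time_s: 7.1
tcp_pos: [0.4778, 0.0358, 0.0766]
ee_rot: [[-0.972, -0.235, -0.002], [-0.235, 0.972, -0.002], [0.003, -0.001, -1.0]]
wrist_force: [-0.4, -4.7, 8.3]
gripper_width: 0.573
gripper_force: 29.9
```

Request:
jog_arm --rows '[[[0,0,0,0],[0,0,0,0],[0,0,0,0],[0,0,0,0],[0,0,0,0],[0,0,0,0],[0,0,-0.02,0],[0,0,-0.04,0],[0.02,0,-0.04,0],[0.02,0,-0.04,0],[0,0,-0.04,0],[0,0,-0.04,0]]]' --claw 1

```text
time_s: 8.6
tcp_pos: [0.4394, 0.0289, 0.2978]
ee_rot: [[-0.971, -0.237, 0.0], [-0.237, 0.971, 0.0], [-0.001, 0.0, -1.0]]
wrist_force: [1.5, 0.9, 0.8]
gripper_width: 0.999
gripper_force: 0.0
```

```bash
python3 - <<'E'
from h import *
print(now(),sense()['time_s'])
m=camera_model("scene"); im=capture("scene")[:,:,::-1].copy(); t=capture("top")[:,:,::-1].copy()
cv2.imwrite("pics/crop3.png",np.hstack([cv2.resize(x,(400,400),interpolation=2) for x in(t[190:290,240:340],im[215:315,240:340])]))
p,y=now(); go(p,y,[(.589,.065,.297),(.589,.065,.242)],y)
E
```

```text
(array([0.43935828, 0.02890675, 0.29779565]), np.float64(-166.2729334211492)) 8.6
turn 0.0
(0.589, 0.065, 0.297) [-0.1514 -0.0006  0.0039] rows@.05 3.029826061257151
(0.589, 0.065, 0.242) [0.    0.    0.055] rows@.05 1.0999999999999999
```

View pics/crop3.png

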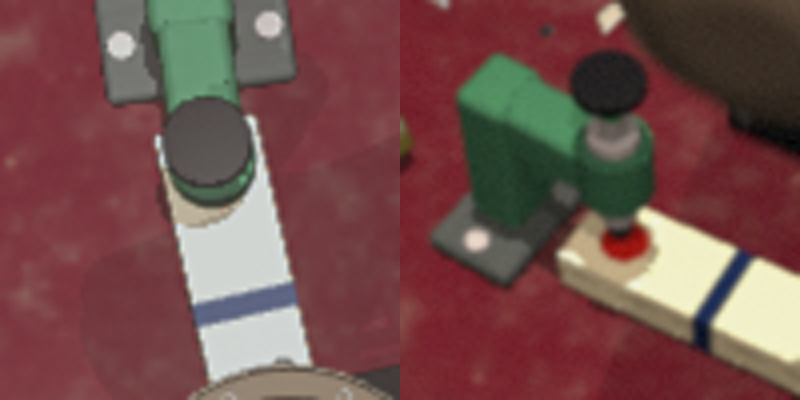

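The box is released with the seal visible under the pad. In the scene crop the seal spans columns 601 to 652 and its bottom edge is near row 260. I'll compare that with the projection of a seal centred on the axis.

```bash
python3 - <<'E'
from h import *
im=cv2.imread("pics/crop3.png")[:,400:].astype(int); b,g,r=im[...,0],im[...,1],im[...,2]
s=blobs((r>140)&(g<75)&(b<75),1)[0]; print('crop bbox',s[0][:2],s[0][:2]+s[0][2:4])
m=camera_model("scene"); t=np.linspace(0,2*np.pi,60)
for c in((.589,.065),(.5885,.0645),(.5865,.063),(.5875,.067)):
    q=proj(m,np.c_[c[0]+.014*np.cos(t),c[1]+.014*np.sin(t),0*t+.028]); q=(q-[240,215]+.5)*4
    print(c,q.min(0).round(1),q.max(0).round(1))
E
```

```text
crop bbox [202 232] [247 260]
(0.589, 0.065) [198.  222.2] [249.2 264. ]
(0.5885, 0.0645) [199.3 222.1] [250.5 264. ]
(0.5865, 0.063) [203.9 222.5] [255.  264.3]
(0.5875, 0.067) [197.4 225.8] [248.6 267.8]
```

The seal lies within about 2 to 3 mm of the axis, inside the 7 mm allowed. Next I close the gripper and go over the knob.

Request:
jog_arm --rows '[[[0,0,-0.01,0],[0,0,0,0],[-0.03,0,0,0],[-0.04,0,0,0],[-0.04,0,0,0],[-0.03,0,0,0],[-0.0114,0,0,0],[0,0,0,0],[0,0,0.02,0],[0,0,0.02,0],[0,0,0.01,0],[0,0,0.004,0],[0,0,0,0],[0,0,0,0]]]' --claw 0

```text
time_s: 10.45
tcp_pos: [0.5873, 0.065, 0.2531]
ee_rot: [[-0.971, -0.237, 0.001], [-0.237, 0.971, 0.0], [-0.001, 0.0, -1.0]]
wrist_force: [0.3, -0.4, -0.0]
gripper_width: 0.003
gripper_force: 0.0
```

```bash
python3 - <<'E'
from h import *
s=sense();print(now(),s['time_s'],s['wrist_force'],s['gripper_width'])
m=camera_model("scene"); im=capture("scene")[:,:,::-1].copy(); t=capture("top")[:,:,::-1].copy()
cv2.imwrite("pics/crop4.png",np.hstack([cv2.resize(x,(400,400),interpolation=2) for x in(t[190:290,240:340],im[205:305,240:340])]))
E
```

```text
(array([0.58733882, 0.06499337, 0.25305936]), np.float64(-166.28071527606403)) 10.45 [ 0.28844827 -0.38216574 -0.00785955] 0.0034681166658241764
```

View pics/crop4.png

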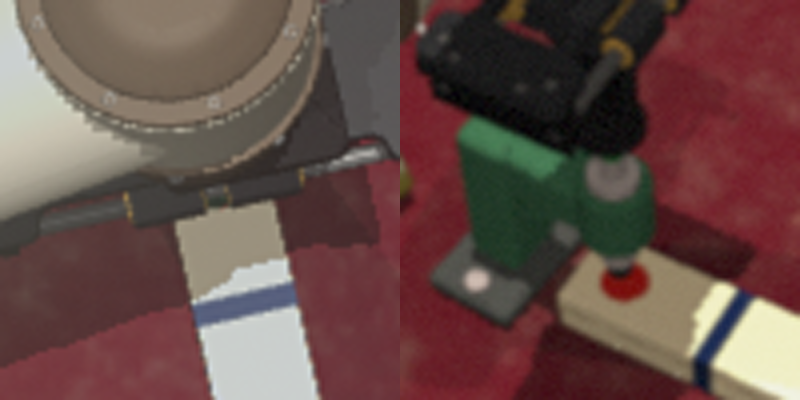

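The closed fingers are over the knob with about 16 mm still to go, and the seal is under the pad at (625,282) in the crop.

Request:
jog_arm --rows '[[[0,0,0.006,0],[0,0,0.006,0],[0,0,0.002,0],[0,0,0,0],[0,0,0,0]]]'

```text
time_s: 11.18
tcp_pos: [0.5872, 0.0649, 0.2384]
ee_rot: [[-0.971, -0.237, 0.0], [-0.237, 0.971, 0.0], [-0.0, -0.0, -1.0]]
wrist_force: [-0.0, -0.2, -0.4]
gripper_width: 0.008
gripper_force: 0.0
```

Request:
jog_arm --rows '[[[0,0,0.002,0],[0,0,0,0],[0,0,0,0]]]'

```text
time_s: 11.55
tcp_pos: [0.5873, 0.065, 0.2369]
ee_rot: [[-0.971, -0.237, 0.001], [-0.237, 0.971, 0.0], [-0.001, -0.0, -1.0]]
wrist_force: [0.6, 0.9, 2.4]
gripper_width: 0.008
gripper_force: 1.5
```

Request:
jog_arm --rows '[[[0,0,0.002,0],[0,0,0,0],[0,0,0,0]]]'

```text
time_s: 11.92
tcp_pos: [0.5873, 0.065, 0.2345]
ee_rot: [[-0.971, -0.237, 0.001], [-0.237, 0.971, 0.0], [-0.001, -0.0, -1.0]]
wrist_force: [0.6, 0.1, 3.6]
gripper_width: 0.006
gripper_force: 1.7
```

Request:
jog_arm --rows '[[[0,0,0.002,0],[0,0,0,0],[0,0,0,0]]]'

```text
time_s: 12.3
tcp_pos: [0.5873, 0.065, 0.2324]
ee_rot: [[-0.971, -0.237, 0.001], [-0.237, 0.971, 0.0], [-0.001, -0.0, -1.0]]
wrist_force: [0.9, 0.5, 3.2]
gripper_width: 0.003
gripper_force: 1.9
```

Request:
jog_arm --rows '[[[0,0,0.002,0],[0,0,0.002,0],[0,0,0,0],[0,0,0,0]]]'

```text
time_s: 12.8
tcp_pos: [0.5873, 0.065, 0.2284]
ee_rot: [[-0.971, -0.237, 0.001], [-0.237, 0.971, 0.0], [-0.001, -0.0, -1.0]]
wrist_force: [1.8, 0.4, 4.3]
gripper_width: 0.003
gripper_force: 2.2
```

Request:
jog_arm --rows '[[[0,0,0.002,0],[0,0,0.002,0],[0,0,0,0],[0,0,0,0]]]'

```text
time_s: 13.3
tcp_pos: [0.5873, 0.065, 0.2251]
ee_rot: [[-0.971, -0.237, 0.001], [-0.237, 0.971, 0.0], [-0.001, -0.0, -1.0]]
wrist_force: [-0.2, 1.1, 8.1]
gripper_width: 0.01
gripper_force: 3.8
```

Request:
jog_arm --rows '[[[0,0,0.002,0],[0,0,0.002,0],[0,0,0.001,0],[0,0,0,0],[0,0,0,0]]]'

```text
time_s: 13.92
tcp_pos: [0.5873, 0.065, 0.2208]
ee_rot: [[-0.971, -0.238, 0.002], [-0.238, 0.971, -0.0], [-0.001, -0.0, -1.0]]
wrist_force: [-1.2, 1.1, 10.4]
gripper_width: 0.006
gripper_force: 5.2
```

Travel is about 16 mm now, so I need 2 mm more.

Request:
jog_arm --rows '[[[0,0,0.0022,0],[0,0,0,0],[0,0,0,0],[0,0,0,0],[0,0,0,0]]]'

```text
time_s: 14.55
tcp_pos: [0.5873, 0.065, 0.2189]
ee_rot: [[-0.971, -0.238, 0.002], [-0.238, 0.971, -0.0], [-0.002, -0.0, -1.0]]
wrist_force: [-2.2, 0.9, 11.6]
gripper_width: 0.005
gripper_force: 5.8
```

```bash
python3 - <<'E'
from h import *
s=sense();print(now(),s['wrist_force'])
im=capture("scene")[:,:,::-1].copy()
cv2.imwrite("pics/crop5.png",cv2.resize(im[225:305,260:340],(560,560),interpolation=2))
E
```

```text
(array([0.58729832, 0.06499397, 0.21894561]), np.float64(-166.2511772575077)) [-2.18814438  0.89511699 11.61459773]
```

View pics/crop5.png

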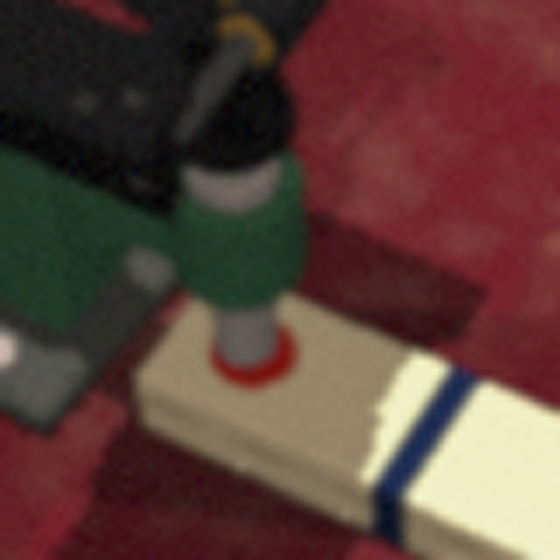

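The ram is down on the seal, with the red ring visible around it at (254,355). Travel is about 17.8 mm and the force is 11.6 N, close to the 11 N expected at 18 mm.

```bash
python3 -c "
from station import *
print(finish_job())"
```

```text
the job is handed in; nothing more can be done
None
```

The box's seal sits about 2–3 mm off the pad's axis, the box is released, and I handed the job in while holding the knob down at about 17.8 mm (11.6 N); the hand-in returned no verdict.

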